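Draw the long yellow rule out of the drying box

TASK

Slide the yellow rule up out of its slots in the drying box, tilt it so that the end under the open part of the lid comes out first, and draw it out diagonally through the lid's opening, without forcing it against the box. Finish while still holding it in the gripper, still, with all of it at least 5 cm above the lid and touching nothing else; leave the blue rule in its slots and the other things where they are.

Things in the scene. Friction and masses are not known exactly. Their poses are not given: they have to be found in the camera images.
- drybox: White drying box fixed to the bench, 202 (x) x 292 (y) x 104 mm high, fixed clear lid 6 mm thick (underside 98, top 104 mm above the bench). Origin: centre of its underside; z up. The lid's one opening, with a flush blue rim, spans x -85 to 85 and y -10 to 140 mm; the lid covers the -y half. Inner walls at x = +-95, y = +-140; floor top at 8 mm.
- opening (a point): Centre of the lid's opening (170 mm in x, 150 mm in y), level with the lid's top; box frame (0, 65, 104 mm), axes as the box.
- combs (a point): Box frame (0, 37.5, 40 mm), midway between two fixed grey combs inside the box, each 110 mm in x and 10 mm thick in y, centred at box y = -25 and 100. Each has slots at x = -35 and 35, 10.5 mm wide, floor at 40, tips at 56 mm above the bench. The slots are open along y: a rule can slide and tilt in its own upright plane.
- rule: Yellow rigid rule with black marks, 8 (x) x 240 (y) x 34 mm (z), 56 to 112 g, loose, on its long edge in either slot, axes as the box, its middle within 4 mm of box y = 0; top edge 74 mm above the bench. Origin: centre of its underside. Longer than the opening, it comes out only tilted, +y end first, by about 16 degrees or more (20 to 22 suits).
- rule_grip (a point): Place to pinch the yellow rule across its thickness, reachable through the opening: on its top edge 38 mm from its middle towards +y (rule frame 0, 38, 34 mm). Open the fingers to 45 mm at most here: the blue rule is 62 mm away face to face.
- rule_high_end (a point): Centre of the +y end face of the yellow rule (rule frame 0, 120, 17 mm), the end under the opening.
- rule_low_end (a point): Centre of the -y end face of the yellow rule (rule frame 0, -120, 17 mm), the end under the closed part of the lid.
- blue_rule: Blue rule of the same size and shape, standing in the other slot, 70 mm beside the yellow one; to be left there. Origin: centre of its underside.
- wash_bottle: White round bottle with red cap, 64 mm diameter, 150 mm high, standing on the bench to the left of the box; bystander. Origin: centre of its underside.
- slide_tray: Small open wooden tray, 100 x 120 x 30 mm, on the bench to the left of the box; bystander. Origin: centre of its underside.
- dish: Glass dish, 90 mm diameter, 18 mm high, on the bench to the right of the box; bystander. Origin: centre of its underside.

How it is judged:
By the outcome, as a careful person would: the job done as asked, in the order asked, and still so for the second after the job is handed in, while the arm keeps its last pose, push and grip.
It also fails if it takes over 38 s, if anything falls off the work surface, if the arm or the gripper's body presses on something with over 40 N, if the wrist force passes 120 N, or if a joint passes its speed limit or range.

ROBOT

A 6-joint arm with a two-finger parallel gripper is mounted at the origin on the work surface. World frame = base frame: x ahead of the robot, y to its left, z up, the work surface at z = 0. Lengths are in m, angles in rad, forces in N, time in s.
With the tool pointing down it reaches from about 0.325 to 0.85 m from the base axis. Payload 15.5 kg.
Tool frame: the origin (TCP) lies at the very end of the fingers, on their centre line; the grasp point (between the pads) lies 19 mm behind it; z points along the fingers, y is the line along which they close (so a half turn about z gives the same grasp; the last joint's range is limited). The gripper opens to 91 mm and grips with 3 to 60 N. Pads are 32 mm wide; open, the fingers measure 118 mm over their backs; the gripper's body (76 mm by 178 mm) begins 60 mm behind the grasp point.
Start: joints at [-1.218, 0.494, 1.345, -0, 1.302, -0.096], TCP at [0.271, -0.563, 0.214] pointing down, gripper open.
Joint ranges: [-2.91, 2.91], [-0.82, 2.16], [0.22, 2.67], [-1.22, 4.37], [0.12, 2.79], [-3.08, 3.08]. Speed limits (rad/s): [1.89, 1.89, 2.57, 3.01, 3.01, 3.01].

INTERFACE

Orientations are given as a 3x3 rotation matrix whose columns are the frame's x, y, z axes.
In Python, from plant import ctrl gives the robot as it stands. Calls block until the motion is done:
- ctrl.move_pose(position, orientation): joint-space move of the TCP to a pose.
- ctrl.move_l(position, ori=None, feed=0.15, threshold=None): straight line of the TCP; ori=None keeps the orientation; feed is the mean speed in m/s. With threshold (N) it stops when the force on the tool has changed by that much, and returns True; else False.
- ctrl.set_joints(angles): joint-space move.
- ctrl.grip(opening): opening from 0.0 (shut) to 1.0 (fully open); the grip force is fixed at half the most; returns when the fingers have stopped.
- ctrl.pause(seconds).
- ctrl.solve_ik(position, orientation): joint angles nearest the present ones, or None.
- ctrl.get_state(): the state.
- ctrl.snapshot(name): name is "scene" or "top" or "wrist"; returns a dict with "img" (420x560x3 uint8, red, green, blue), "fx", "fy", "cx", "cy" (pixels), "dist" ([k1, k2, p1, p2, k3] as OpenCV has them; the pictures are not rectified), "extrinsics" (4x4, takes a point from camera to world coordinates). Camera axes: x right, y down, z forward; pixel columns grow to the right and rows downward; lengths in m; the calibration is good to about 2 mm. A picture is of the moment at which its call begins. There is no depth.
A pose or a line that the arm cannot do raises ctrl.PlanningError and nothing moves.
- ctrl.hand_in(): hands the job in; it is judged then, once.
The state is a dict: "clock": time; "joints": joint angles; "qd": joint speeds; "joint_efforts": joint torques, N m; "tcp_pos": TCP position; "ee_rot": TCP orientation; "ft_force": force on the tool from outside, world axes, zero at the start; "ft_torque": the same for the moment, N m; "grip_width": opening from 0.0 (shut) to 1.0 (fully open); "grasp_force": force on a finger pad.
Only numpy, scipy, OpenCV 4.12 (cv2) and the standard library are available. Lean on these libraries where they do the work, as an engineer would, in place of code of your own. Each camera call takes 0.05 s, during which the arm holds its last target. There are 200 camera calls.

## Working session

There is one attempt and no reset: what is moved stays moved. The work goes in short steps, each a Python script; the robot and the scene stay as the last script left them, time stands still between calls to the robot, and variables do not carry over. Pictures are saved under pics/ and viewed, at most 10 in all, crops included, and the job is handed in when it is done.

```bash
ls; mkdir -p pics; python3 - <<'E'
from plant import ctrl
import cv2,pickle
d={}
for n in("scene","top"):
    s=ctrl.snapshot(n);d[n]=s;cv2.imwrite(f"pics/{n}0.png",s["img"][:,:,::-1]);print(n,s["fx"],s["dist"],s["extrinsics"])
pickle.dump(d,open("d0.pkl","wb"));print(ctrl.get_state()["clock"])
E
```

```text
pics
plant.py
scene 379.4820467413018 [0.00765128 0.         0.         0.         0.        ] [[ 0.14087151  0.76613666 -0.62704852  1.13006031]
 [ 0.98994272 -0.10069709  0.09936551 -0.08948038]
 [ 0.0129856  -0.63473988 -0.77261676  0.79952259]
 [ 0.          0.          0.          1.        ]]
top 387.019487136462 [-0.08471849  0.          0.          0.          0.        ] [[-0.01448604 -0.99766476  0.0667471   0.52293905]
 [-0.99972872  0.01566896  0.01723296 -0.00462107]
 [-0.01823857 -0.06647936 -0.9976211   0.99489109]
 [ 0.          0.          0.          1.        ]]
0.1
```

View pics/top0.png

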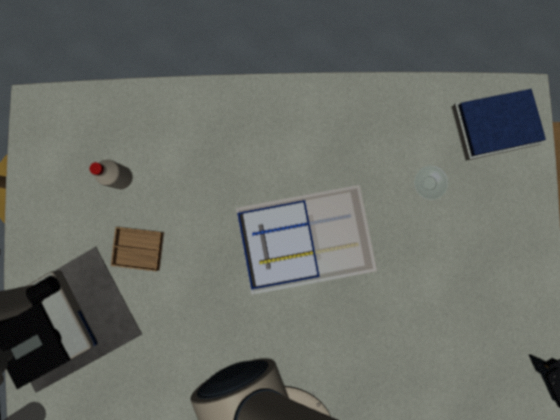

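View pics/scene0.png

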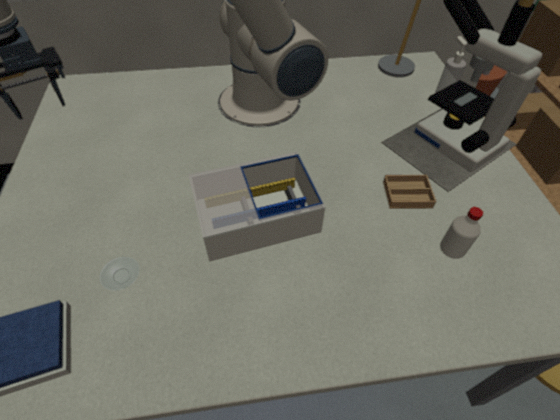

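Top view: box corners are near (237,212), (360,186), (376,269), (251,293). The opening is on the left (+y), and the yellow rule runs (260,263) to (357,244) on the robot side. Next I'll take enlarged crops.

```bash
python3 - <<'E'
import cv2
a=cv2.imread("pics/top0.png")[180:300,230:385];cv2.imwrite("pics/topc.png",cv2.resize(a,None,fx=5,fy=5,interpolation=cv2.INTER_CUBIC))
a=cv2.imread("pics/scene0.png")[150:260,185:330];cv2.imwrite("pics/scenec.png",cv2.resize(a,None,fx=5,fy=5,interpolation=cv2.INTER_CUBIC))
E
```

```text
(no output)
```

View pics/topc.png

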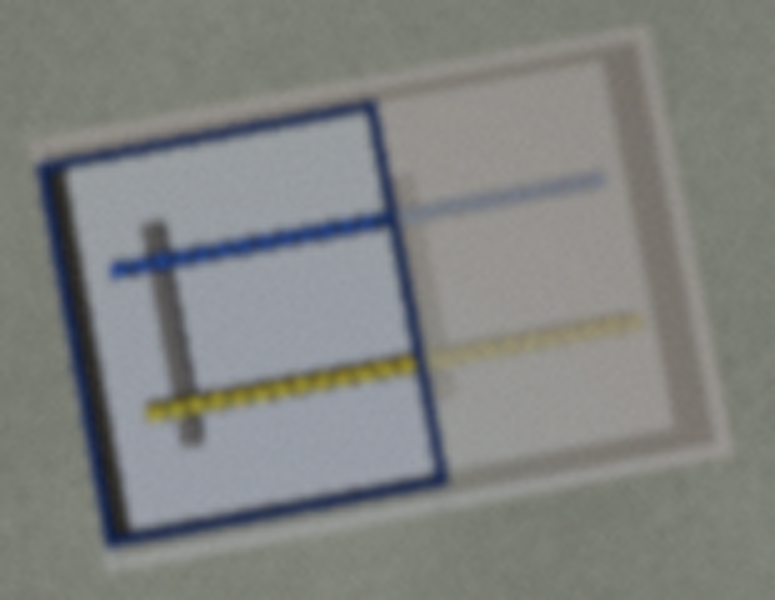

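View pics/scenec.png

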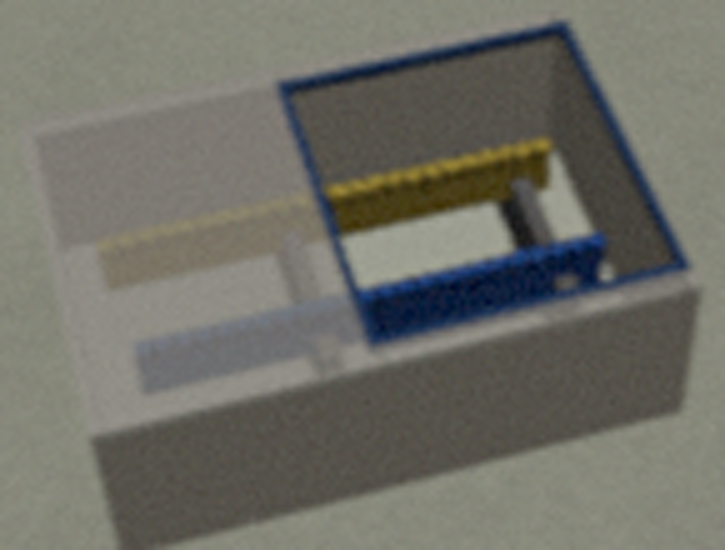

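Top crop: the rim corners are at (38,163), (376,100), (446,487), (107,548), and the yellow top edge runs (147,409) to (640,320). Scene crop: yellow top edge (548,142) to (100,247), with the lid corners readable. I'll triangulate from these.

```bash
cat > h.py <<'E'
import numpy as np,cv2
from scipy.optimize import least_squares
def proj(s,P):
    K=np.array([[s["fx"],0,s["cx"]],[0,s["fy"],s["cy"]],[0,0,1.]]);W=np.linalg.inv(np.array(s["extrinsics"]))
    return cv2.projectPoints(np.atleast_2d(P).astype(float),cv2.Rodrigues(W[:3,:3])[0],W[:3,3],K,np.array(s["dist"],float))[0][:,0]
def tri(obs):  # [(snap,uv),...]
    return least_squares(lambda p:np.concatenate([proj(s,p)[0]-uv for s,uv in obs]),[.55,0,.07])
def Rz(a):c,s=np.cos(a),np.sin(a);return np.array([[c,-s,0],[s,c,0],[0,0,1.]])
E
python3 - <<'E'
from h import *
import pickle
d=pickle.load(open("d0.pkl","rb"))
f=lambda o:lambda p:(np.array(p)+.5)/5-.5+np.array(o)
T,S=f((230,180)),f((185,150)); st,ss=d["top"],d["scene"]
pts={"r+x+y":((38,163),(690,268)),"r+x-y":((376,100),(372,340)),"r-x-y":((446,487),(280,85)),"r-x+y":((107,548),(566,22)),
"l+x+y":((30,148),(697,287)),"l+x-y":((655,30),(95,437)),"l-x-y":((733,450),(25,137)),
"Y+":((147,409),(548,142)),"Y-":((640,322),(100,245)),"B+":((110,270),(602,237)),"B-":((605,178),(138,343))}
for k,(a,b) in pts.items():
    r=tri([(st,T(a)),(ss,S(b))]);print(k,r.x.round(4),"px",np.sqrt(2*r.cost).round(2))
E
```

```text
r+x+y [0.5745 0.0954 0.1046] px 0.62
r+x-y [ 0.6009 -0.06    0.1091] px 1.12
r-x-y [ 0.423  -0.0897  0.101 ] px 0.91
r-x+y [0.3975 0.0655 0.1031] px 0.56
l+x+y [0.5818 0.0988 0.0986] px 0.05
l+x-y [ 0.6322 -0.1887  0.1014] px 2.42
l-x-y [ 0.437  -0.2223  0.0949] px 1.77
Y+ [0.4589 0.0473 0.077 ] px 0.26
Y- [ 0.4962 -0.1864  0.0733] px 0.7
B+ [0.5247 0.0643 0.0743] px 0.26
B- [ 0.5647 -0.1695  0.0788] px 1.28
```

Heights come out right: lid about 0.103, rule top about 0.075. Yaw is about 9.2° and the grip point is about (0.471,-0.032). I'll refine these with two wrist views.

```bash
python3 - <<'E'
from h import *
from plant import ctrl
import pickle
a=np.deg2rad(9.2);R=Rz(a)@np.array([[0,1,0],[1,0,0],[0,0,-1.]])
g=np.array([.4705,-.031,0]);w=[]
ims=[]
for dx in (0,-.07):
    ctrl.move_pose(g+[0,0,.25]+Rz(a)@np.array([0,dx,0]),R)
    s=ctrl.snapshot("wrist");w.append(s);ims.append(s["img"][:,:,::-1])
pickle.dump(w,open("w.pkl","wb"));st=ctrl.get_state();print(st["clock"],st["joints"],w[0]["extrinsics"],w[0]["fx"])
for i,m in enumerate(ims):cv2.imwrite(f"pics/w{i}.png",cv2.resize(m,(800,600)))
E
```

```text
2.6333 [-3.27425837e-01  2.68543754e-01  1.61232576e+00  2.06235291e-04
  1.26134047e+00 -4.86332549e-01] [[ 9.87326349e-01  1.51697791e-01  4.66311223e-02  4.56805036e-01]
 [ 1.58703122e-01 -9.43707115e-01 -2.90224396e-01  5.07884925e-02]
 [-2.02779804e-05  2.93946698e-01 -9.55821813e-01  4.20058072e-01]
 [ 0.00000000e+00  0.00000000e+00  0.00000000e+00  1.00000000e+00]] 376.9098986977083
```

View pics/w0.png

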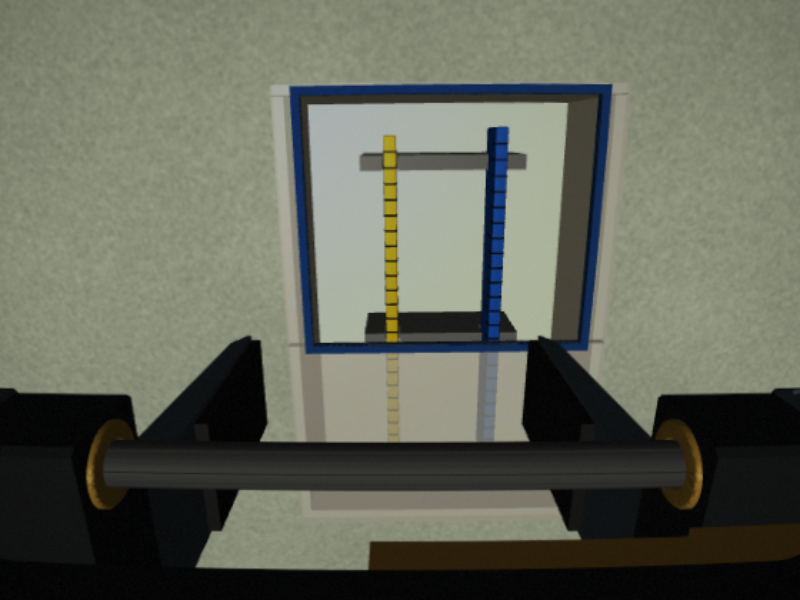

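View pics/w1.png

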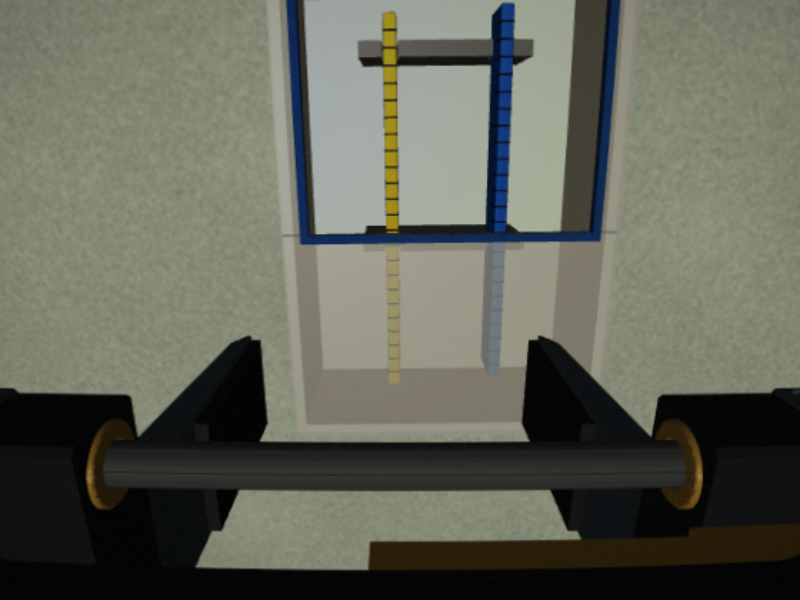

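w0: yellow +y top end at (389.5,136), meeting the rim at (391.5,340). w1: the same end at (389.5,12), and the −y end seen through the lid at (394,380). In w0 the rim's outer corners are (291,87), (611,85), (589,351), (307,353).

```bash
python3 - <<'E'
from h import *
import pickle
w=pickle.load(open("w.pkl","rb"));d=pickle.load(open("d0.pkl","rb"))
q=lambda p:(np.array(p)+.5)/(800/560)-.5
r=tri([(w[0],q((389.5,136))),(w[1],q((389.5,12)))]);print("Y+ tri",r.x,np.sqrt(2*r.cost))
def onz(s,uv,z):return least_squares(lambda p:proj(s,[p[0],p[1],z])[0]-uv,[.5,0]).x
ps=[onz(w[0],q((389.5,136)),.074),onz(w[1],q((389.5,12)),.074),onz(w[0],q((391.5,338)),.074),onz(w[1],q((391.8,230)),.074),onz(w[1],q((394,378)),.074)]
print(np.array(ps));
for i,j in((0,2),(1,3),(1,4)):v=ps[i]-ps[j];print(np.degrees(np.arctan2(-v[0],v[1])),np.linalg.norm(v))
c=[onz(w[0],q(p),.104) for p in((291,87),(611,85),(589.5,351.5),(305.5,353))];c=np.array(c);print(c,c.mean(0))
for i,j in((0,1),(3,2)):v=c[j]-c[i];print(np.degrees(np.arctan2(v[1],v[0])),np.linalg.norm(v))
for i,j in((3,0),(2,1)):v=c[j]-c[i];print(np.degrees(np.arctan2(-v[0],v[1])),np.linalg.norm(v))
E
```

```text
Y+ tri [0.45426161 0.04877824 0.07483779] 0.11226832609733053
[[ 0.45418438  0.04876184]
 [ 0.45429218  0.04895327]
 [ 0.47643341 -0.08304022]
 [ 0.47582008 -0.07875946]
 [ 0.49371795 -0.18231257]]
9.581566083575883 0.13366675235774192
9.568119886846675 0.12951444890504182
9.67467071082006 0.234602384850173
[[ 0.39637658  0.06647906]
 [ 0.57187206  0.09668654]
 [ 0.60118374 -0.06070653]
 [ 0.4223765  -0.09024755]] [0.49795222 0.00305288]
9.766436539768451 0.1780762634509607
9.38118272093404 0.18123106512840623
9.419213608080135 0.15886858049405075
10.549473059734995 0.16009919324696598
```

Yaw is 9.6° and the grip point is about (0.468,-0.032). I'll part-close the fingers, hover just above the rule and check the alignment.

```bash
python3 - <<'E'
from h import *
from plant import ctrl
a=np.deg2rad(9.6);R=Rz(a)@np.array([[0,1,0],[1,0,0],[0,0,-1.]])
g=np.array([.4679,-.0321,0])
ctrl.grip(.40)
ctrl.move_pose(g+[0,0,.15],R);ctrl.move_l(g+[0,0,.085],feed=.08)
s=ctrl.snapshot("wrist");t=ctrl.get_state();p=np.array(t["tcp_pos"]);R=np.array(t["ee_rot"])
print(t["clock"],p,t["grip_width"],t["ft_force"])
h=t["grip_width"]*.091/2
print("tips px",(proj(s,np.array([p+R@[0,y,0] for y in(-h,0,h)]))+.5)*800/560)
print("rule px",(proj(s,np.array([np.r_[g[:2],.074]+Rz(a)@[x,y,0] for y in(0,40,80) for x in(-.004,.004)]) if 0 else np.array([np.r_[g[:2],.074]+Rz(a)@np.array([x,y,0]) for y in(0,.04,.08) for x in(-.004,.004)]))+.5)*800/560)
cv2.imwrite("pics/w2.png",cv2.resize(s["img"][:,:,::-1],(800,600)))
E
```

```text
5.15 [ 0.46824164 -0.03219936  0.08545823] 0.39754644556351126 [-1.14501663  0.1397004  -0.28461008]
tips px [[344.6168292  384.41941376]
 [396.55921043 384.46919154]
 [448.49682377 384.42026371]]
rule px [[384.70293255 370.21993957]
 [406.43175919 370.21364344]
 [384.06358962 264.32112991]
 [407.18400327 264.31810018]
 [383.40207895 144.81879372]
 [407.96239009 144.82016946]]
```

View pics/w2.png

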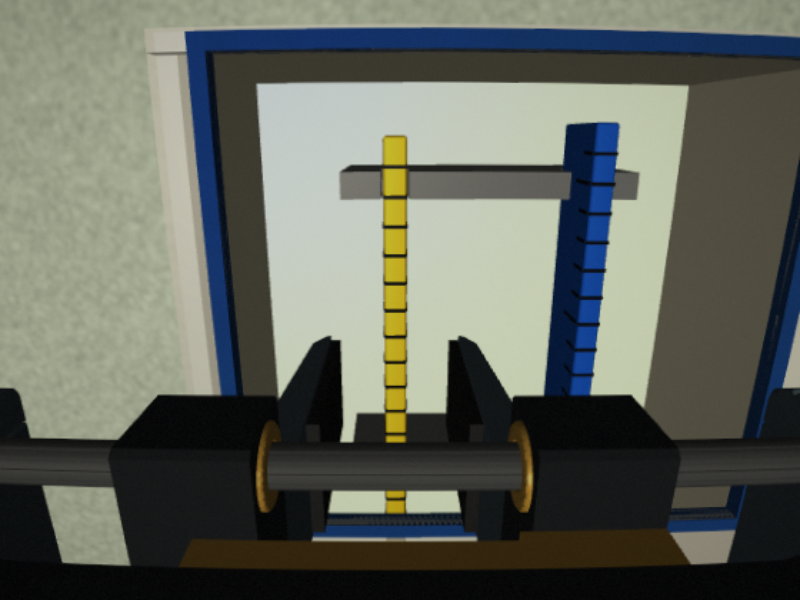

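Alignment is within about 0.6 mm: the rule is centred at u≈395.5 and the finger midpoint at ≈394. I'll correct by 0.5 mm, descend and grip.

```bash
python3 - <<'E'
from h import *
from plant import ctrl
a=np.deg2rad(9.6)
g=np.array([.4679,-.0321,0])+Rz(a)@np.array([.0005,0,0])
def st(m):
    t=ctrl.get_state();print(m,round(t["clock"],2),np.round(t["tcp_pos"],4),np.round(t["ft_force"],2),np.round(t["ft_torque"],2),round(t["grip_width"],3),np.round(t["grasp_force"],1))
print(ctrl.move_l(g+[0,0,.05],feed=.05,threshold=8));ctrl.pause(.3);st("pre")
ctrl.grip(0.0);ctrl.pause(.3);st("grip")
print("body",Rz(a).T@np.array(ctrl.get_state()["ft_force"]))
E
```

```text
False
pre 6.3 [ 0.4685 -0.032   0.0502] [-0.42  0.13 -0.14] [ 0.04 -0.12 -0.01] 0.403 0.0
grip 7.15 [ 0.4684 -0.032   0.05  ] [-0.64  0.49  0.02] [-0.03 -0.09  0.  ] 0.083 30.0
body [-0.54632071  0.58502904  0.01763278]
```

Gripped cleanly (7.6 mm width, negligible side force). Now I'll plan the pull in the box's y-z plane and check clearances before moving.

```bash
cat > plan.py <<'E'
from h import *
a=np.deg2rad(9.6);T0=np.array([[0,1,0],[1,0,0],[0,0,-1.]])
O=np.array([.498,.003]);e=Rz(a)
grip_y=38-2.6; start=np.array([.4684,-.0320,.050])
G=np.array([38.,10.])   # TCP in rule (v,w)
# waypoints: low bottom corner (y,z) mm, tilt deg
def tcp(low,th):
    t=np.deg2rad(th);r=np.array([[np.cos(t),-np.sin(t)],[np.sin(t),np.cos(t)]]);return np.array(low)+r@(G+[120,0])
WP=[(*tcp((-122.6,40),0),0),(*tcp((-122.6,58),0),0),(*tcp((-114,38),11),11),(*tcp((-104,16),22),22)]
k=np.array([np.cos(np.deg2rad(22)),np.sin(np.deg2rad(22))])
WP+= [(*tcp(np.array((-104,16))+142*k,22),22)]
l=np.array((-104,16))+142*k
WP+= [(*tcp(l+[0,175-l[1]],22),22)]
def pose(w):
    y,z,th=w;t=np.deg2rad(th);d=np.array([0,(y-WP[0][0])/1e3,(z-WP[0][1])/1e3])
    return start+e@d, e@cv2.Rodrigues(np.array([t,0,0]))[0]@T0
box=lambda y0,y1,z0,z1:np.array([(y,z) for y in np.linspace(y0,y1,40) for z in np.linspace(z0,z1,4)])
obs={"lid":box(-146,-10,98,104),"lid+":box(140,146,98,104),"floor":box(-140,140,0,8),"wall":box(-146,-140,8,98),"wall+":box(140,146,8,98),"slot-":box(-30,-20,8,40),"slot+":box(95,105,8,40)}
def clear(w):
    y,z,th=w;t=np.deg2rad(th);r=np.array([[np.cos(t),-np.sin(t)],[np.sin(t),np.cos(t)]]);out={}
    for n,P in obs.items():
        q=(P-[y,z])@r+G
        for m,(v0,v1,w0,w1) in {"rule":(-120,120,0,34),"fing":(20,56,10,97),"body":(0,76,89,250)}.items():
            dv=np.maximum(v0-q[:,0],q[:,0]-v1);dw=np.maximum(w0-q[:,1],q[:,1]-w1)
            D=np.where((dv>0)&(dw>0),np.hypot(dv,dw),np.maximum(dv,dw)).min()
            out[n,m]=D
    return out
E
python3 - <<'E'
from plan import *
from plant import ctrl
for i in range(len(WP)-1):
    M={}
    for s in np.linspace(0,1,30):
        for kk,D in clear(np.array(WP[i])*(1-s)+np.array(WP[i+1])*s).items():M[kk]=min(D,M.get(kk,99))
    print(i,{"/".join(q):round(float(v),1) for q,v in M.items() if v<9}, pose(WP[i+1])[0].round(3), np.round(ctrl.solve_ik(*pose(WP[i+1])),2))
E
```

```text
0 {'lid/rule': 6.0, 'slot-/rule': 0.0, 'slot+/rule': 0.0} [ 0.468 -0.032  0.068] [-0.2   0.5   1.88 -0.    0.76 -0.36]
1 {'lid/rule': 5.1} [ 0.468 -0.028  0.078] [-0.32  0.51  1.83  0.22  0.9  -0.63]
2 {'lid/rule': 5.1, 'floor/rule': 8.0, 'slot-/rule': 5.5} [ 0.468 -0.029  0.084] [-0.43  0.56  1.78  0.36  1.06 -0.82]
3 {'lid/rule': 6.8, 'floor/rule': 8.0, 'slot-/rule': 5.5} [0.446 0.101 0.138] [-0.19  0.42  1.84  0.41  1.06 -0.6 ]
4 {} [0.446 0.101 0.243] [-0.19  0.27  1.71  0.37  1.32 -0.48]
```

Clearances are at least 5 mm everywhere. I'll lift and tilt, then look.

```bash
cat > run.py <<'E'
from plan import *
from plant import ctrl
def go(i,feed):
    h=ctrl.move_l(*pose(WP[i]),feed=feed,threshold=6);t=ctrl.get_state()
    print(i,h,round(t["clock"],2),np.round(np.array(t["tcp_pos"])-pose(WP[i])[0],4),np.round(e.T@np.array(t["ft_force"]),2),np.round(e.T@np.array(t["ft_torque"]),2),round(t["grip_width"],3))
    return h
E
python3 - <<'E'
from run import *
if not go(1,.03):
    if not go(2,.02): go(3,.02)
ctrl.pause(.2)
a=ctrl.snapshot("scene")["img"][130:250,185:330,::-1];b=ctrl.snapshot("wrist")["img"][:,:,::-1]
cv2.imwrite("pics/t.png",np.hstack([cv2.resize(a,(400,331)),cv2.resize(b,(400,300))[:331] if 0 else cv2.resize(b,(400,331))]))
E
```

```text
1 False 7.9 [-0. -0. -0.] [ 0.24 -0.58 -1.22] [ 0.02 -0.07  0.02] 0.086
2 False 8.58 [-0.0002 -0.     -0.0002] [-0.09  0.46 -1.82] [-0.13 -0.08  0.03] 0.085
3 False 9.06 [-0.0004 -0.0001 -0.0004] [ 0.66  0.05 -0.63] [-0.27 -0.13 -0.04] 0.087
```

View pics/t.png

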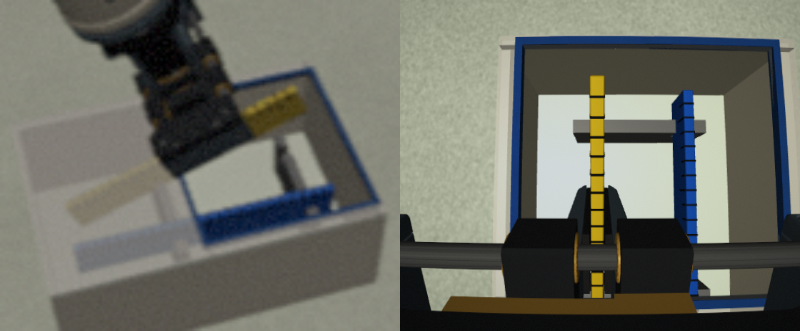

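The rule is tilted with its +y end up (left panel end at (300,90), low end at (75,215)), clear of the lid. It's still straight in the fingers in the wrist panel, and forces are negligible. Now the draw-out.

```bash
python3 - <<'E'
from run import *
if not go(4,.04): go(5,.06)
ctrl.pause(.8);t=ctrl.get_state();print(t["clock"],np.round(t["ft_force"],2),t["grasp_force"],np.abs(t["qd"]).max())
a=ctrl.snapshot("scene")["img"][60:270,150:430,::-1];b=ctrl.snapshot("top")["img"][150:310,180:400,::-1]
cv2.imwrite("pics/f.png",np.hstack([cv2.resize(a,(400,300)),cv2.resize(b,(400,300))]))
E
```

```text
4 False 13.06 [ 0.     -0.0001 -0.    ] [-0.06 -0.07 -1.6 ] [-0.27 -0.13  0.01] 0.086
5 False 14.97 [-0.0001  0.     -0.0002] [ 0.05 -1.1  -0.96] [-0.21 -0.13 -0.03] 0.088
15.775 [ 1.38  0.18 -1.43] 29.99929904937744 0.0019010857055431845
```

View pics/f.png

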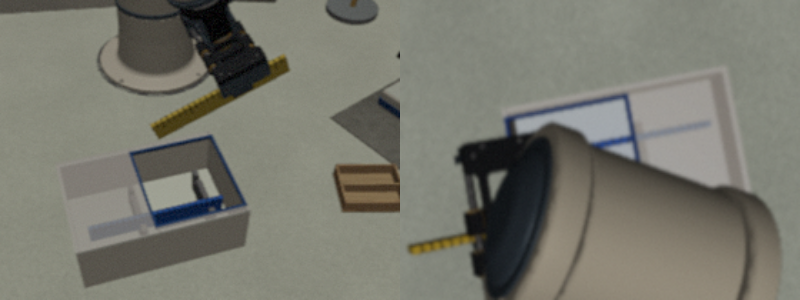

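The rule is out, held with its low end about 7 cm above the lid (left panel (155,130)). The blue rule is still in its slots.

```bash
python3 -c "
from plant import ctrl
print(ctrl.hand_in())"
```

```text
the job is handed in; nothing more can be done
None
```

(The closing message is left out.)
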